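Pack the chocolate hammer and spanner into the foam of their gift case

ROBOT

A 6-joint arm with a two-finger parallel gripper is mounted at the origin on a cart in front of the work surface, level with it; the furniture and walls round the work are solid. World frame = base frame: x ahead of the robot, y to its left, z up, the work surface at z = 0. Lengths are in m, angles in rad, forces in N, time in s.
With the tool pointing down it reaches from about 0.375 to 0.975 m from the base axis. Payload 3.8 kg.
Tool frame: the origin (TCP) lies midway between the tips of the shut fingers; the grasp point (between the pads) lies 19 mm behind it; z points along the fingers, y is the line along which they close (so a half turn about z gives the same grasp; the last joint's range is limited). The gripper opens to 88 mm and grips with 3 to 60 N. Pads are 18 mm wide; open, the fingers measure 123 mm over their backs; the gripper's body (75 mm by 187 mm) begins 45 mm behind the grasp point.
Start: joints at [1.188, 0.264, 1.604, -0, 1.274, -0.037], TCP at [0.229, 0.635, 0.239] pointing down, gripper open.
Joint ranges: [-2.63, 2.63], [-0.94, 2.18], [0.31, 2.57], [-1.31, 4.45], [0, 2.66], [-2.55, 2.55]. Speed limits (rad/s): [2.57, 2.57, 3.14, 3.14, 3.14, 3.14].

INTERFACE

Orientations are given as a rotation vector (axis times angle).
In Python, from cell import manip, inverse_kinematics, cams, order gives the robot as it stands. Calls block until the motion is done:
- manip.move_pose(position, orientation): joint-space move of the TCP to a pose.
- manip.move_linear(position, rate=0.15, rot=None): straight line of the TCP; rot=None keeps the orientation; rate is the mean speed in m/s.
- manip.set_joints(angles): joint-space move.
- manip.set_gripper(opening, force=None): finger opening in m; force is the grip in N (None keeps the last); returns when the fingers have stopped.
- manip.dwell(seconds).
- inverse_kinematics(position, orientation): joint angles nearest the present ones, or None.
- manip.state(): the state.
- cams.capture(name): name is "side" or "top"; returns a dict with "image" (480x640x3 uint8, blue, green, red), "z_map" (480x640 float32, m along the optical axis (not along the pixel's ray), 0 where there is no reading), "intrinsics" (3x3 intrinsics, pixels), "position" and "orientation" of the camera in the world. Camera axes: x right, y down, z forward; pixel columns grow to the right and rows downward; lengths in m; the calibration is good to about 2 mm. A picture is of the moment at which its call begins.
A pose or a line that the arm cannot do raises manip.IKError and nothing moves.
- order.close_job(): hands the job in; it is judged then, once.
The state is a dict: "clock": time; "joint_pos": joint angles; "joint_velocities": joint speeds; "tau": joint torques, N m; "tool_pos": TCP position; "tcp_rot": TCP orientation; "contact_force": force on the tool from outside, world axes, zero at the start; "moment": the same for the moment, N m; "gripper_width": finger opening in m; "grasp_force": force on a finger pad.
Only numpy, scipy, OpenCV 4.12 (cv2) and the standard library are available. Lean on these libraries where they do the work, as an engineer would, in place of code of your own. Each camera call takes 0.05 s, during which the arm holds its last target. There are 200 camera calls.

TASK

Pack the two chocolate tools, the hammer and the double-ended spanner, into the wooden gift case: press each one, the right way round, into the cutout of its own shape in the foam until it is fully home and lies flat on the cutout's floor. The foam grips, so a piece that is only laid in stays up. Leave the bell, the bowl and the crumb brush where they are.

Things in the scene. Friction and masses are not known exactly. Their poses are not given: they have to be found in the camera images.
- case: Open wooden gift case, fixed, 204 mm along x, 190 mm along y, wall top 31 mm high; grey foam top at 28 mm. Origin: centre of its underside; x points to the side with two brass hinges, to within 0.3 rad world +x. Two cutouts along x, 16 mm deep, pale floor, 2 mm clearance all round each piece: the hammer's T on the +y side, head to case +x; the spanner's on the -y side, big head to case -x.
- hammer: Loose chocolate hammer, T-shaped, about 120 g, lying flat, 30 mm thick (1 mm relief on top). Origin: underside, at the handle's grip point near the centre of mass; x runs to the head, z up. Handle 22 mm wide, x = -80 to 40 mm; head x = 40 to 70 mm, 78 mm wide. Seated, its top is 14 mm above the foam. Starts on the counter, x within 0.5 rad of world +x.
- hammer_head (a point): Point on the hammer's underside under the middle of the head, 55 mm along its x from its origin.
- spanner: Loose chocolate double-ended spanner, about 120 g, lying flat, 30 mm thick (1 mm relief on top). Origin: underside, middle of the shaft; x runs to the big head, z up. Shaft 20 mm wide; big open-jawed head x = 43 to 89 mm, 48 mm wide; small one x = -79 to -43 mm, 36 mm wide. Seated, its top is 14 mm above the foam. Starts on the counter, x within 0.5 rad of world -x.
- spanner_big (a point): Point on the spanner's underside under its big head, 66 mm along its x from its origin.
- hammer_cutout (a point): Point on the floor of the hammer's cutout, 12 mm above the case's underside, where the hammer's origin belongs, its x along case +x. Axes as the case. Two sprung foam lips, 36 mm long, bulge 3.5 mm into the channel from both sides here; pressing the piece past them at its origin takes about 8 to 16 N, and they then grip it.
- hammer_cutout_head (a point): Point on the floor of the hammer's cutout where the point hammer_head belongs, 55 mm to case +x of hammer_cutout.
- spanner_cutout (a point): Point on the floor of the spanner's cutout, 12 mm above the case's underside, where the spanner's origin belongs, its x along case -x. Axes as the case. Two sprung foam lips, 36 mm long, bulge 3.5 mm into the channel from both sides here; pressing the piece past them at its origin takes about 8 to 16 N, and they then grip it.
- spanner_cutout_big (a point): Point on the floor of the spanner's cutout where the point spanner_big belongs, 66 mm to case -x of spanner_cutout.
- bell: Bystander: steel counter bell, 80 mm across, 60 mm high, between the robot and the work. Origin: centre of its underside.
- bowl: Bystander: small oval bowl of cacao beans, 63 x 85 mm, 43 mm high, between the robot and the work. Origin: centre of its underside.
- crumb_brush: Bystander: crumb brush with a beech back lying behind the work, 131 mm long along y, 26 mm wide, 30 mm high. Origin: centre of the underside.

How it is judged:
At the end, for the whole second after the job is handed in: Hammer and spanner both lie in their own cutouts the right way round (grip point within 5 mm and head within 6 mm of their places sideways), pressed home (underside within 3 mm of the cutout's floor at the grip point and 3.5 mm at the head, tilt under 0.05 rad) and at rest (under 0.02 m/s) (horizontal distance between hammer and hammer_cutout below 0.005 m and horizontal distance between hammer_head and hammer_cutout_head below 0.006 m and z of hammer in the frame of hammer_cutout below 0.003 m and z of hammer_head in the frame of hammer_cutout_head below 0.0035 m and angle between each of hammer, spanner's own z axis and vertical below 0.05 rad and linear speed of each of hammer, spanner below 0.02 m/s and horizontal distance between spanner and spanner_cutout below 0.005 m and horizontal distance between spanner_big and spanner_cutout_big below 0.006 m and z of spanner in the frame of spanner_cutout below 0.003 m and z of spanner_big in the frame of spanner_cutout_big below 0.0035 m); the robot touches nothing.
It fails at once if the service bell is moved more than 30 mm (distance of bell from where it was at the start of the episode above 0.03 m).
It fails at once if the cacao bowl is moved more than 30 mm (distance of bowl from where it was at the start of the episode above 0.03 m).
It fails at once if the crumb brush is moved more than 30 mm (distance of crumb_brush from where it was at the start of the episode above 0.03 m).
It also fails if it takes over 53 s, if anything falls off the work surface, if the arm or the gripper's body presses on something with over 40 N, if the wrist force passes 120 N, or if a joint passes its speed limit or range.

## Working session

There is one attempt and no reset: what is moved stays moved. The work goes in short steps, each a Python script; the robot and the scene stay as the last script left them, time stands still between calls to the robot, and variables do not carry over. Pictures are saved under pics/ and viewed, at most 10 in all, crops included, and the job is handed in when it is done.

```bash
mkdir -p pics
python3 - <<'E'
from cell import manip,cams
import cv2,numpy as np
for n in ("top","side"):
    c=cams.capture(n); cv2.imwrite(f"pics/{n}0.png",c["image"]); np.savez(f"{n}0.npz",**c)
    print(n,c["position"],c["orientation"],c["intrinsics"].tolist() if hasattr(c["intrinsics"],'tolist') else c["intrinsics"])
s=manip.state(); print(s)
E
ls
```

```text
top [0.4500476  0.0195025  0.93016813] [-2.18519793  2.12715218 -0.13457161] [[520.7766132111717, 0.0, 330.31226133229006], [0.0, 520.7766132111717, 238.6209707779264], [0.0, 0.0, 1.0]]
side [0.36119254 0.79671025 0.62870106] [-0.30787467  2.692293   -1.38539401] [[598.9185626375809, 0.0, 315.0055791096245], [0.0, 598.9185626375809, 242.22994287230478], [0.0, 0.0, 1.0]]
{'clock': 0.1, 'joint_pos': array([ 1.18812729e+00,  2.64676763e-01,  1.60523916e+00,  4.78608502e-06,
        1.27371664e+00, -3.69205402e-02]), 'joint_velocities': array([-0.00026751,  0.00048783, -0.00288799, -0.00036005,  0.00096694,
        0.00092926]), 'tau': array([ 5.64858801e-04, -5.03613317e+01, -3.58071578e+01,  7.30107143e-02,
        2.32824788e-02, -2.63511231e-05]), 'tool_pos': array([0.22852849, 0.6344464 , 0.2375123 ]), 'tcp_rot': array([-0.54032743, -3.09434058,  0.0031321 ]), 'contact_force': array([-0.09454083,  0.43336162,  0.07808823]), 'moment': array([ 0.00253809, -0.03922337, -0.05880082]), 'grasp_force': 0.0, 'gripper_width': 0.08801205938588172}
pics
side0.npz
top0.npz
```

View pics/top0.png

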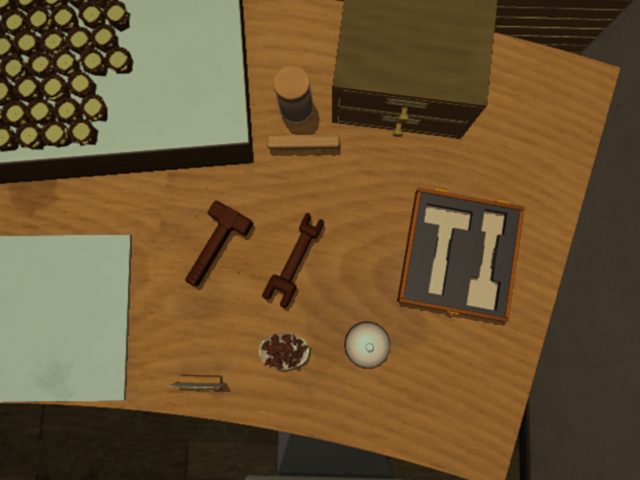

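View pics/side0.png

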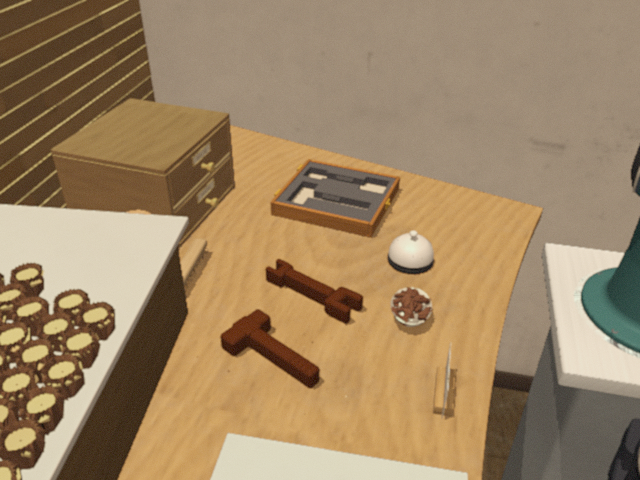

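```bash
cat > h.py <<'E'
import numpy as np,cv2
from scipy.optimize import least_squares
from scipy.spatial.transform import Rotation as R
def rays(c):
    K=c["intrinsics"];v,u=np.mgrid[:480,:640]
    d=np.stack([(u-K[0,2])/K[0,0],(v-K[1,2])/K[1,1],np.ones(u.shape)],-1)
    return d@R.from_rotvec(c["orientation"]).as_matrix().T
def world(c): return c["position"]+rays(c)*c["z_map"][...,None]
def onplane(c,uv,z):
    K=c["intrinsics"];uv=np.asarray(uv,float).reshape(-1,2)
    d=np.c_[(uv-K[:2,2])/[K[0,0],K[1,1]],np.ones(len(uv))]@R.from_rotvec(c["orientation"]).as_matrix().T
    p=c["position"]; return (p+d*((z-p[2])/d[:,2])[:,None])[:,:2]
def sil(c,mask,z):   # largest contour of a mask, projected to plane z
    cs,_=cv2.findContours(mask.astype(np.uint8),cv2.RETR_EXTERNAL,cv2.CHAIN_APPROX_NONE)
    return onplane(c,max(cs,key=cv2.contourArea),z)
def poly(rects,g=0):
    # rects: list of (x0,x1,w) from low x to high x, mm, grown by g
    rs=[[a,b,w/2+g] for a,b,w in rects]; rs[0][0]-=g; rs[-1][1]+=g
    for i in range(len(rs)-1):
        if rs[i][2]<rs[i+1][2]: rs[i][1]-=g; rs[i+1][0]-=g
        else: rs[i][1]+=g; rs[i+1][0]+=g
    up=[p for a,b,w in rs for p in((a,w),(b,w))]
    return np.float32(up+[(x,-y) for x,y in up[::-1]])
HAM=[(-80,40,22),(40,70,78)]; SPA=[(-79,-43,36),(-43,43,20),(43,89,48)]
def fit(pts,P,x0):
    pts=pts*1000
    def f(q):
        c,s=np.cos(q[2]),np.sin(q[2]); l=(pts-q[:2])@np.array([[c,-s],[s,c]])
        return np.array([cv2.pointPolygonTest(P.reshape(-1,1,2),(float(a),float(b)),True) for a,b in l])-(q[3] if len(q)>3 else 0)
    r=least_squares(f,[x0[0]*1000,x0[1]*1000,x0[2],0],loss="soft_l1",diff_step=1e-4,x_scale=[1,1,.02,1])
    e=np.abs(f(r.x)); return np.r_[r.x[:2]/1000,r.x[2],r.x[3]],np.median(e)
E
cat > m.py <<'E'
from h import *
import sys
c=dict(np.load(sys.argv[1])); W=world(c)
z=W[...,2]; 
def box(u0,v0,u1,v1):
    m=np.zeros((480,640),bool); m[v0:v1,u0:u1]=1; return m
b=c["image"].astype(int)
print("table z",np.median(z[200:260,340:380]),"foam",np.median(z[225:285,465:470]),"floorH",np.median(z[268:285,436:442]),"ham",np.median(z[250:262,208:214]))
hm=box(180,195,258,292)&(z>.02); sm=box(259,205,330,310)&(z>.02)
for n,m,P,x0 in(("ham",hm,poly(HAM),(.47,.22,-.5)),("spa",sm,poly(SPA),(.44,.08,np.pi-.4))):
    s=sil(c,m,.029); ctr=s.mean(0); print(n,ctr,fit(s,P,(ctr[0],ctr[1],x0[2])))
for n,m,P,a in(("hcut",box(415,197,474,302)&(z<.024),poly(HAM,2),-.1),("scut",box(462,200,512,318)&(z<.024),poly(SPA,2),np.pi-.1)):
    s=sil(c,m,.028); ctr=s.mean(0); print(n,ctr,fit(s,P,(ctr[0],ctr[1],a)))
cv=box(390,180,530,330)&(z>.02); s=sil(c,cv,.031); print("case",cv2.minAreaRect(np.float32(s*1000)))
for n,bx in(("brush",(262,132,345,158)),("bell",(340,315,395,372)),("bowl",(252,328,315,375))):
    q=W[box(*bx)&(z>.01)]; print(n,q.min(0),q.max(0))
E
python3 m.py top0.npz
```

```text
table z -0.0008204884036010496 foam 0.027100001598450107 floorH 0.011205529140925374 ham 0.027781160827826556
ham [0.55746921 0.22053513] (array([ 0.54875402,  0.22518501, -0.49168192,  0.54307344]), np.float64(0.45078399046735707))
spa [0.52260156 0.08470036] (array([0.53174617, 0.08075368, 2.72379549, 1.25248436]), np.float64(0.71785262831444))
hcut [ 0.56318782 -0.17676221] (array([ 0.55412478, -0.1748822 , -0.15837397,  1.26657148]), np.float64(0.4915728966446933))
scut [ 0.532941   -0.25344963] (array([ 0.54157049, -0.25470745,  2.98252705,  1.29169487]), np.float64(0.4834177570018845))
case ((544.0637817382812, -206.617431640625), (191.0142822265625, 213.25924682617188), 80.93356323242188)
brush [0.4500476  0.01046459 0.01007189] [0.75416485 0.14030609 0.93016813]
bell [ 0.34532002 -0.08421426  0.01002021] [0.4500476  0.0195025  0.93016813]
bowl [0.33829029 0.0195025  0.01013525] [0.4500476  0.13855402 0.93016813]
```

```bash
cat >> h.py <<'E'
def down(a):
    "tool pointing down, closing axis along y of a frame with yaw a"
    y=np.array([-np.sin(a),np.cos(a),0]);z=np.array([0,0,-1.]);
    return R.from_matrix(np.c_[np.cross(y,z),y,z]).as_rotvec()
def best(ik,p,a):
    "of the two equivalent yaws, the one with the last joint nearer its middle"
    o=[(abs(q[5]),down(b)) for b in(a,a+np.pi) if (q:=ik(p,down(b))) is not None]
    return min(o,key=lambda t:t[0])
E
python3 - <<'E'
from h import *
from cell import manip,inverse_kinematics as ik
c=dict(np.load("top0.npz"));W=world(c).reshape(-1,3);W=W[c["z_map"].ravel()>0]
for n,p,a in(("h",(.5488,.2252),-.4917),("s",(.5317,.0808),2.7238),("hc",(.5541,-.1749),-.158),("sc",(.5416,-.2547),-.158)):
    co,si=np.cos(a),np.sin(a); l=(W[:,:2]-p)@np.array([[co,-si],[si,co]])
    m=(abs(l[:,0])<.055)&(abs(l[:,1])<.115)&(W[:,2]<.6)
    print(n,"max z",W[m,2].max(),[ (round(best(ik,(*p,zz),a)[0],2)) for zz in(.02,.15)])
E
```

```text
h max z 0.03383243986650031 [np.float64(0.73), np.float64(0.73)]
s max z 0.0331117464562074 [np.float64(1.05), np.float64(1.05)]
hc max z 0.0344622169786869 [np.float64(1.38), np.float64(1.38)]
sc max z 0.03490436328976676 [np.float64(1.25), np.float64(1.25)]
```

```bash
cat >> h.py <<'E'
def pick(ik,p0,a0,p1,a1):
    "half-turn k that keeps the last joint within range at both ends"
    def w(k):
        q=[ik(p,down(a+k)) for p,a in((p0,a0),(p1,a1))]
        return 9 if any(x is None for x in q) else max(abs(x[5]) for x in q)
    k=min((0,np.pi),key=w); print("k",k,"worst q5",w(k)); return k
E
cat > job.py <<'E'
from h import *
from cell import manip,cams,inverse_kinematics as ik
import sys
def grab(tag,h,ha,c,ca):
    k=pick(ik,(*h,.02),ha,(*c,.04),ca)
    manip.set_gripper(.05,50) if False else None
    manip.move_pose((*h,.13),down(ha+k)); manip.set_gripper(.055)
    manip.move_linear((*h,.018),.15); manip.set_gripper(0,50)
    s=manip.state(); print("grip",s["gripper_width"],s["grasp_force"],s["clock"],s["tool_pos"])
    manip.move_linear((*h,.16),.2)
    manip.move_pose((*c,.16),down(ca+k)); manip.move_linear((*c,.066),.15)
    s=manip.state(); print(s["clock"],s["tool_pos"],s["gripper_width"],s["contact_force"])
    for n in("top","side"):
        f=cams.capture(n); np.savez(f"{n}_{tag}.npz",**f); cv2.imwrite(f"pics/{n}_{tag}.png",f["image"])
E
python3 -c "
from job import *
grab('h',(.5488,.2252),-.4917,(.5541,-.1749),-.158)"
```

```text
k 0 worst q5 1.7614123612535972
grip 0.0214655549879771 49.999428391456604 4.1667 [0.54923277 0.22545067 0.01852906]
7.2833 [ 0.55488293 -0.17481853  0.06667802] 0.0214816450276104 [ 0.35720628 -0.45359017 -1.34954894]
```

View pics/top_h.png

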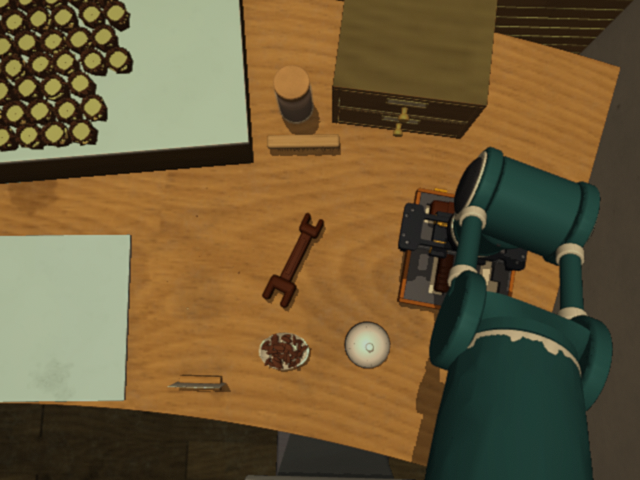

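View pics/side_h.png

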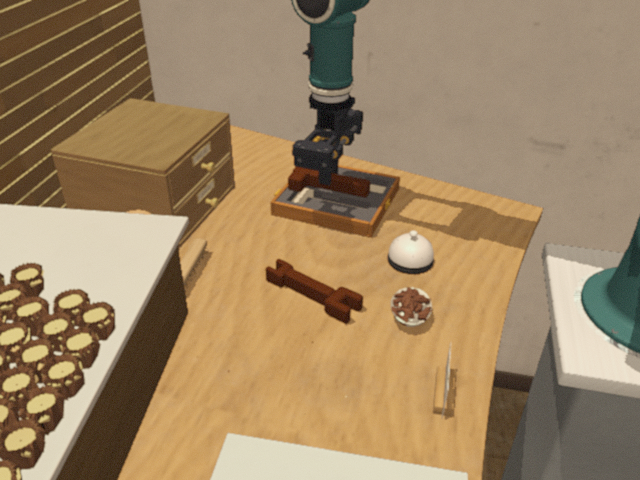

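Run:
```python
from h import *
c=dict(np.load("top_h.npz"));W=world(c);b=c["image"].astype(int)
cv2.imwrite("pics/crop_h.png",cv2.resize(c["image"][180:310,395:525],None,fx=4.5,fy=4.5,interpolation=cv2.INTER_CUBIC))
o=np.array([.5541,-.1749]);a=-.158;co,si=np.cos(a),np.sin(a)
l=(W[...,:2]-o)@np.array([[co,-si],[si,co]])*1000
m=(W[...,2]>.06)&(W[...,2]<.085)&(b[...,2]>b[...,0]*1.5)
print(np.median(W[m][:,2]))
for x in range(-85,75,5):
    q=l[m&(abs(l[...,0]-x)<2.5)]
    if len(q): print(x,len(q),q[:,1].min().round(1),q[:,1].max().round(1))
```

```text
0.07530841965041934
-80 18 -6.5 7.9
-75 43 -9.4 10.4
-70 45 -11.8 10.7
-65 40 -8.3 10.7
-60 38 -5.6 11.0
-55 37 -6.6 10.9
-50 38 -5.7 10.7
-45 39 -7.2 10.6
-40 39 -8.4 10.4
-35 46 -10.8 10.8
-30 44 -9.8 11.1
-25 35 -10.7 10.6
-20 30 -9.9 768.5
-15 50 -9.5 763.5
-10 47 727.1 746.3
-5 52 709.0 728.5
0 50 690.1 709.0
5 48 672.8 691.5
10 52 654.8 674.6
15 47 635.2 656.3
20 53 615.6 638.7
25 50 599.8 619.8
30 48 581.8 600.7
35 54 564.4 585.0
40 56 544.4 568.5
45 58 32.5 547.4
50 75 3.9 527.3
55 126 1.3 513.2
60 119 3.0 491.8
65 107 4.4 472.6
70 82 4.7 458.3
```

View pics/crop_h.png

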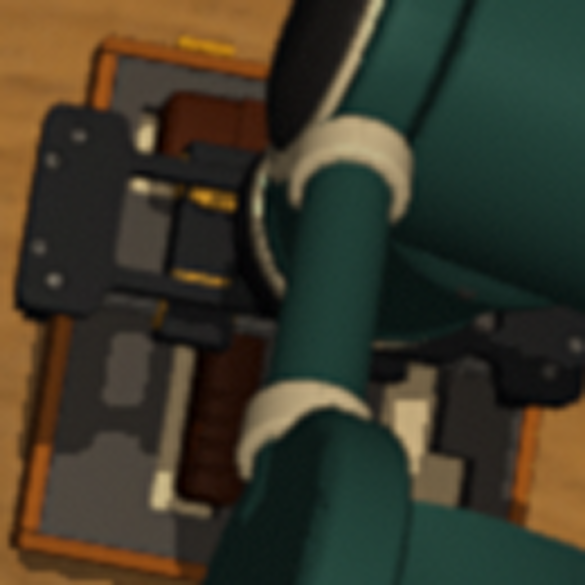

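```bash
cat >> job.py <<'E'
def pr(t=""):
    s=manip.state(); print(t,round(s["clock"],2),s["tool_pos"].round(4),s["contact_force"].round(1),round(s["gripper_width"],4),s["moment"].round(2)); return s
def press(c,zs=(.048,.042,.037,.033,.0305)):
    for z in zs:
        manip.move_linear((*c,z),.06); s=pr(z)
        if abs(s["contact_force"][2])>45: print("STOP"); return
E
python3 -c "
from job import *
pr(); press((.5541,-.1749))"
```

```text
7.38 [ 0.5555 -0.1752  0.0676] [-0.2 -0.  -1.1] 0.0213 [ 0.04  0.03 -0.01]
0.048 7.83 [ 0.5535 -0.1747  0.0472] [-0.4  0.6 -2.4] 0.0212 [ 0.03  0.03 -0.01]
0.042 8.08 [ 0.5537 -0.1748  0.0415] [-0.6 -0.1 -1. ] 0.0215 [0.01 0.02 0.03]
0.037 8.33 [ 0.555  -0.1751  0.037 ] [ 3.2  0.1 -3.4] 0.0214 [-0.06 -0.62 -0.04]
0.033 8.58 [ 0.5549 -0.1751  0.0332] [ 3.5 -1.  -2.3] 0.0212 [-0.05 -0.62 -0.07]
0.0305 8.83 [ 0.5546 -0.1751  0.0307] [2.2 0.3 0.2] 0.0215 [-0.03 -0.52 -0.02]
```

```bash
cat >> job.py <<'E'
def release(tag,c):
    manip.set_gripper(.034); pr("rel"); manip.move_linear((*c,.12),.2)
def look(tag,o,ca,P,top=.041):
    f=cams.capture("top"); np.savez(f"top_{tag}.npz",**f); cv2.imwrite(f"pics/top_{tag}.png",f["image"])
    W=world(f);co,si=np.cos(ca),np.sin(ca);l=(W[...,:2]-o)@np.array([[co,-si],[si,co]])*1000
    b=f["image"].astype(int)
    inn=(l[...,0]>-90)&(l[...,0]<92)&(abs(l[...,1])<42)&(b[...,2]>b[...,0]*1.5)&(W[...,2]>.033)&(b[...,2]<140)
    s=sil(f,inn,top); q,e=fit(s,P,(*o,ca)); print(tag,q,e)
    for x in range(-75,90,15):
        m=inn&(abs(l[...,0]-x)<4)&(abs(l[...,1])<8)
        if m.sum()>5: print(x,round(float(np.median(W[m][:,2])+.0008),4),end="; ")
    print()
E
python3 -c "
from job import *
c=(.5541,-.1749)
release('h',c)
h,s=(.5317,.0808),2.7238
manip.move_pose((*h,.13),down(s)); pr()
look('h2',c,-.158,poly(HAM))"
```

```text
rel 9.22 [ 0.5533 -0.1747  0.0301] [ 0.4 -0.8  0.6] 0.034 [ 0.1  -0.02 -0.02]
 13.04 [0.5317 0.0807 0.1299] [ 0.2  0.2 -0.3] 0.0341 [ 0.04  0.11 -0.03]
h2 [ 0.55404954 -0.17413689 -0.15784269  0.66938373] 0.4788381736225288
-75 0.0414; -60 0.0425; -45 0.0424; -30 0.042; -15 0.043; 0 0.0419; 15 0.042; 30 0.0422; 45 0.0432; 60 0.0428;
```

Run:
```python
from h import *
c=dict(np.load("top0.npz"));W=world(c);z=W[...,2]
def rep(m,zp,o,a,e):
    s=sil(c,m,zp);co,si=np.cos(a),np.sin(a);l=(s-o)@np.array([[co,-si],[si,co]])*1000
    print("x ends",l[:,0].min(),l[:,0].max())
    for x0,x1 in e:
        q=l[(l[:,0]>x0)&(l[:,0]<x1),1]; print((x0,x1),np.median(q[q<0]),np.median(q[q>0]))
m=np.zeros((480,640),bool);m[205:310,259:330]=1
rep(m&(z>.02),.029,(.5317,.0808),2.7238,((-75,-50),(-35,35),(50,80)))
m[:]=0;m[200:318,462:512]=1
rep(m&(z<.024),.028,(.5416,-.2547),2.9825,((-75,-50),(-40,-22),(22,40),(50,80)))
```

```text
x ends -78.14041590634052 88.54012401103833
(-75, -50) -16.289626635062497 16.720187814486213
(-35, 35) -9.308421851988069 9.367128690008926
(50, 80) -22.61329678608741 22.81839001717892
x ends -80.86961246491718 92.54746543090931
(-75, -50) -18.64334520443674 18.961886253000685
(-40, -22) -10.47642658523876 10.722963322760009
(22, 40) -10.703479950989056 10.840785027519534
(50, 80) -24.580871736916603 24.716026682468588
```

```bash
python3 -c "
from job import *
c=(.5412,-.2546)
grab('s',(.5317,.0808),2.7238,c,2.983)
press(c)"
```

```text
k 3.141592653589793 worst q5 1.893565831259997
grip 0.018924127172644373 49.999873638153076 17.7583 [0.5319725  0.08087891 0.01835632]
20.6583 [ 0.54200013 -0.25454852  0.06673466] 0.019233346922497372 [ 0.38054278  0.26701928 -1.1415194 ]
0.048 21.21 [ 0.5406 -0.2544  0.0472] [ 0.6 -0.2 -1.3] 0.0195 [ 0.03 -0.    0.02]
0.042 21.46 [ 0.5408 -0.2544  0.0415] [-0.5  1.2  0.1] 0.0196 [ 0.03 -0.03 -0.01]
0.037 21.71 [ 0.542  -0.2549  0.037 ] [ 3.5 -0.8 -3.6] 0.0195 [-0.05 -0.52  0.01]
0.033 21.96 [ 0.542  -0.2549  0.0332] [ 2.8  0.2 -1.2] 0.0195 [-0.06 -0.64  0.03]
0.0305 22.21 [ 0.5417 -0.2548  0.0307] [ 3.2 -1.1  0.9] 0.0191 [-0.06 -0.55  0.07]
```

```bash
python3 -c "
from job import *
c=(.5412,-.2546)
release('s',c)
manip.move_pose((.50,.12,.25),down(2.72+np.pi)); pr()
look('s2',c,2.983,poly(SPA))
look('h3',(.5541,-.1749),-.158,poly(HAM))
f=cams.capture('top')['image']; cv2.imwrite('pics/end.png',cv2.resize(f[170:390,240:540],None,fx=2.5,fy=2.5))"
```

```text
rel 22.62 [ 0.5406 -0.2543  0.0301] [-0.4  1.1  0.5] 0.0337 [ 0.01 -0.06 -0.03]
 24.7 [0.4999 0.1193 0.2491] [-0.1 -0.1 -1. ] 0.0342 [-0.01  0.02 -0.  ]
s2 [ 0.54133561 -0.25371986  2.9811226   1.00144775] 0.8714966773986816
-60 0.0417; -45 0.0414; -30 0.0429; -15 0.043; 0 0.0436; 15 0.0425; 30 0.0425; 45 0.0414; 60 0.041; 
h3 [ 0.55405514 -0.17409726 -0.15625703  0.66450799] 0.49527823673589644
-75 0.0413; -60 0.0427; -45 0.0422; -30 0.0422; -15 0.0427; 0 0.0423; 15 0.042; 30 0.0416; 45 0.0431; 60 0.0431;
```

View pics/end.png

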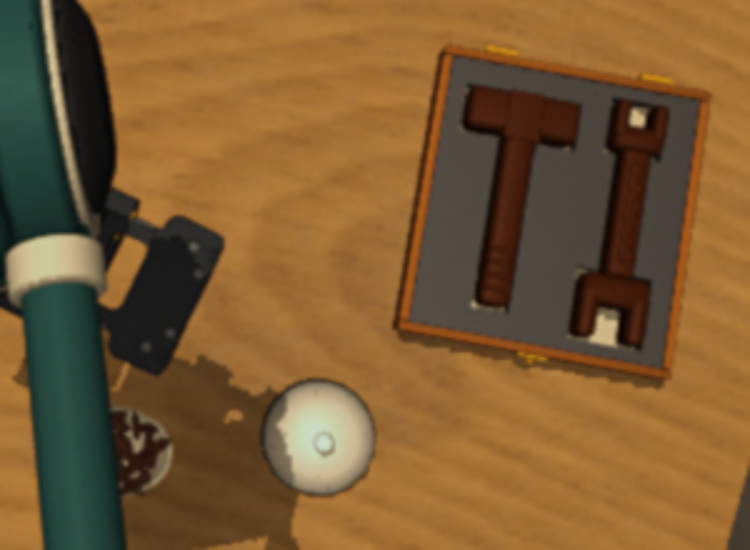

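The picture shows the hammer (about 520,190) and the spanner (about 625,220) in their own cutouts. Both tops measure about 42 mm, which is the seated height, and the gripper is clear.

```bash
python3 -c "
from cell import order; print(order.close_job())"
```

```text
the job is handed in; nothing more can be done
None
```

I pressed the hammer and the spanner into their own cutouts the right way round and handed the job in at about 25 s; both measured flat at seated height and within about 1 mm of their places, but no verdict came back.

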